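# Right the order card and hold a sprung clip open around its edge

### The job

The order card on its weighted stand has toppled over on the packing table: set it upright on its base first, standing on its own. Then take the big sprung clip by its handles, squeeze it wide open, and bring the gaping jaws around the middle of either upright side edge of the card, the edge well inside the jaws and the clip not pressing on the card. Finish while still holding it there, squeezed open and still, ready for a colleague to slip the packing list in; leave the carton, tape roll and phone where they are.

Things in the scene. Friction and masses are not known exactly. Their poses are not given: they have to be found in the camera images.
- stand: Card stand, one rigid piece of 360 to 590 g. Origin: centre of the base's underside; z along the post to the card, y along the card's width, x square to its face. Dark steel base 80 x 80 x 16 mm, square post, white card on top; 175 mm tall. Starts toppled, top roughly away from the robot, on the base's +x upper edge and the card's top edge: z axis about 13 deg below level, y axis level.
- post (a point): Point on the axis of the bare aluminium post, 48 mm above the base's underside, a good place to grip. The post is 14 x 14 mm square, free from 16 to 90 mm above the underside; above it a black cross bar 12 (x) x 50 (y) x 12 mm. Most of the weight is in the base: let go within 40 degrees of upright, the stand falls back onto its base.
- edge_left (a point): Middle of the card's +y side edge: in the stand's frame (0, 50, 135) mm. The card is stiff white board 4 mm thick (x), 100 mm wide (y), 80 mm tall (z = 95 to 175 mm).
- edge_right (a point): Middle of the card's -y side edge: in the stand's frame (0, -50, 135) mm.
- clip: Large bare-steel sprung clip, 60 g, 95 mm long, 40 mm wide, lying on its side, hinge pin vertical. Origin: on the hinge axis at the underside; z up along the pin (clip spans z = 0 to 40 mm), x from the hinge to the jaws, y across. Two arms mirror each other in the x-z plane. Squeezing the handles together along y spreads the jaws.
- handles (a point): Point midway between the clip's handles, in the clip's frame (-34, 0, 20) mm, a good place to squeeze. Handles: plates 3 mm thick, 40 mm tall, from the hinge back to x = -47 mm, splayed when closed (43 mm over their ends); fully squeezed their outer faces are parallel, 22 mm apart. Takes 3.5 N to start and 7 N to reach the stop; 15 to 25 N is fine.
- jaws (a point): Middle of the space between the jaws, in the clip's frame (24, 0, 20) mm: where the card's edge should come. Jaws: plates at y = +-9.5 mm to x = 48 mm, with inward lips at x = 42 to 48 mm that meet when closed and stand about 20 mm apart when fully open. The 13 mm round hinge ends the space at x = 7 mm.
- clip_left (a joint): Opening angle of the clip's +y arm, rad: 0 closed, 0.22 fully open at the stop; sprung towards closed.
- clip_right (a joint): Opening angle of the clip's -y arm, rad: 0 closed, 0.22 fully open; the two arms always open equally.
- carton: Small closed cardboard carton 100 x 80 x 55 mm, origin at the centre of its underside. Bystander, not to be moved.
- tape: Roll of packing tape lying flat, 92 mm across, 48 mm high, origin at the centre of its underside. Bystander, not to be moved.
- phone: Black telephone lying flat, 148 (x) x 72 (y) x 9 mm, origin at the centre of its underside. Bystander, not to be moved.
Not all that is in view belongs to the job. Leave any blue, brown or turquoise look-alike of the stand alone.

How it is judged:
By the outcome, as a careful person would: the job done as asked, in the order asked, and still so for the second after the job is handed in, while the arm keeps its last pose, push and grip.
It also fails if it takes over 72 s, if anything falls off the work surface, if the arm or the gripper's body presses on something with over 40 N, if the wrist force passes 120 N, or if a joint passes its speed limit or range.

### The arm

A 7-joint arm with a two-finger parallel gripper is mounted at the origin on the work surface. World frame = base frame: x ahead of the robot, y to its left, z up, the work surface at z = 0. Lengths are in m, angles in rad, forces in N, time in s.
With the tool pointing down it reaches from about 0.35 to 0.9 m from the base axis. Payload 8.1 kg.
Tool frame: the origin (TCP) lies midway between the tips of the shut fingers; the grasp point (between the pads) lies 19 mm behind it; z points along the fingers, y is the line along which they close (so a half turn about z gives the same grasp; the last joint's range is limited). The gripper opens to 92 mm and grips with 3 to 60 N. Pads are 19 mm wide; open, the fingers measure 130 mm over their backs; the gripper's body (75 mm by 190 mm) begins 47 mm behind the grasp point.
Start: joints at [1.191, 0.434, 0.025, 1.573, -0.012, 1.134, -0.075], TCP at [0.171, -0.601, 0.227] pointing down, gripper open.
Joint ranges: [-2.62, 2.62], [-0.44, 2.09], [-1.27, 1.32], [0.08, 2.57], [-1.32, 4.46], [0.12, 2], [-2.74, 2.74]. Speed limits (rad/s): [2.22, 2.22, 3.01, 3.01, 3.14, 3.14, 3.14].

### API

Orientations are given as a rotation vector (axis times angle).
In Python, from cell import arm gives the robot as it stands.
- The arm moves only by the tool send_rows, never from a script. Its argument "increments" is a list of rows, each a list of 3 entries, a list of its own where there are three numbers: the finger opening in cm, from 0 to 9.18, then the shift along the tool's x, y, z in cm, then the turn, a rotation vector about the tool's x, y, z in rad. A call has 1 to 5 rows; each row shifts and turns the commanded pose from where the row before left it, along the tool's axes as they then stand; what a row does not reach is not made up. A row lasts 1/10 s, in which the tool goes at most 50 mm and 8.59 degrees, less where a joint would pass 70% of its speed; a pose out of reach is approached as far as the arm can. A call is refused whole if a number of a shift passes 5 or a number of a turn 0.15, either way. A call with a gripper value outside its range is refused whole. The fingers move at their own pace and stop on an object; "force" is the grip in N (left out, the last holds). Time passes only in rows, so rows that do not move let the fingers close. It gives the time, the measured TCP pose, the force, the opening and the grip force at its end, in the units of the state.
- arm.observe(): the state, without advancing time (a new reading comes with each control period).
- arm.get_image(name): name is "side" or "top" or "wrist"; returns the picture (400x640x3 uint8, red, green, blue); there is no depth.
- arm.camera_params(name): a dict with "camera_matrix" (3x3 intrinsics, pixels), "R" (3x3) and "t" (3): a world point X has camera coordinates R X + t. Camera axes: x right, y down, z forward; pixel columns grow to the right and rows downward; lengths in m; the calibration is good to about 2 mm. A picture is of the moment at which its call begins: read the wrist's pose just before it. camera_params takes no time and is no camera call; for the wrist camera it gives the pose at the moment of the call.
- arm.sign_off(): hands the job in; it is judged then, once.
The state is a dict: "clock": time; "joints": joint angles; "dq": joint speeds; "joint_efforts": joint torques, N m; "position": TCP position; "ee_rot": TCP orientation; "force": force on the tool from outside, world axes, zero at the start; "ft_torque": the same for the moment, N m; "width": opening from 0.0 (shut) to 1.0 (fully open); "gripper_force": force on a finger pad.
Only numpy, scipy, OpenCV 4.12 (cv2) and the standard library are available. Lean on these libraries where they do the work, as an engineer would, in place of code of your own. Each camera call takes 0.05 s, during which the arm holds its last target. There are 200 camera calls.

## Working session

There is one attempt and no reset: what is moved stays moved. The work goes in short steps, Python scripts to look and compute and a tool call to move; the robot and the scene stay as the last step left them, time stands still between calls to the robot, and variables do not carry over. Pictures are saved under pics/ and viewed, at most 10 in all, crops included, and the job is handed in when it is done.

Besides the shell and the picture viewer there is one more tool, called as a command line: name --argument value ..., lists and objects as JSON in quotes. send_rows: Moves the arm, as the interface text tells. Its arguments: {"type":"object","properties":{"increments":{"type":"array"},"force":{"type":"number"}},"required":["increments"]}

```bash
mkdir -p pics; ls
python3 - <<'E'
from cell import arm
import cv2,numpy as np
print(arm.observe())
for n in("side","top"):
    p=arm.camera_params(n);print(n,p)
    cv2.imwrite(f"pics/{n}0.png",arm.get_image(n)[:,:,::-1])
E
```

```text
pics
{'clock': 0.0, 'joints': array([ 1.19144474,  0.43523256,  0.02496978,  1.57409091, -0.01161344,
        1.13398926, -0.07512775]), 'dq': array([-0.00059459, -0.00104656, -0.00032016, -0.00018674,  0.00129696,
       -0.00047949, -0.00116873]), 'joint_efforts': array([-2.93683183e-05, -6.67851019e+01,  9.85009521e-01, -3.14454424e+01,
       -6.05704263e-02,  4.30386979e-02,  2.34615745e-04]), 'position': array([ 0.17058289, -0.60074358,  0.22594137]), 'ee_rot': array([-3.11006289e+00, -4.32966442e-01,  5.41701754e-04]), 'force': array([-0.34675681,  0.25558506,  0.03549491]), 'ft_torque': array([ 0.05465131, -0.02537445,  0.05708898]), 'gripper_force': 0.0, 'width': 1.0043080174233243}
side {'camera_matrix': array([[418.6689618 ,   0.        , 322.13939317],
       [  0.        , 418.6689618 , 204.14293687],
       [  0.        ,   0.        ,   1.        ]]), 'R': array([[-0.69034102, -0.72339381,  0.01143089],
       [-0.48418032,  0.45020211, -0.75025828],
       [ 0.53758598, -0.52346868, -0.66104603]]), 't': array([0.37263668, 0.32828657, 0.74800732])}
top {'camera_matrix': array([[456.48669838,   0.        , 315.83893152],
       [  0.        , 456.48669838, 202.01725828],
       [  0.        ,   0.        ,   1.        ]]), 'R': array([[-0.01364882, -0.99989531,  0.00480464],
       [-0.99731388,  0.01326744, -0.0720347 ],
       [ 0.07196341, -0.00577492, -0.99739055]]), 't': array([-0.01348221,  0.55168695,  1.41343519])}
```

View pics/top0.png

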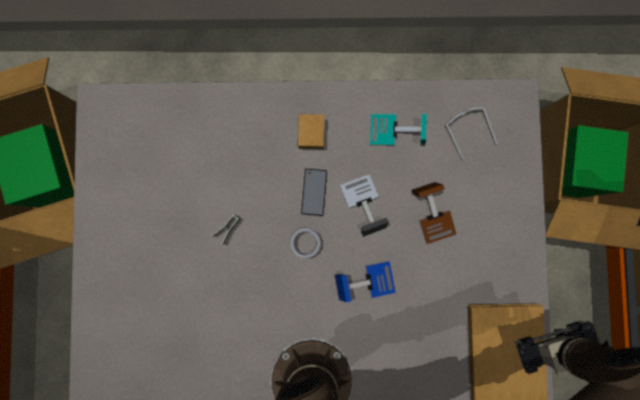

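View pics/side0.png

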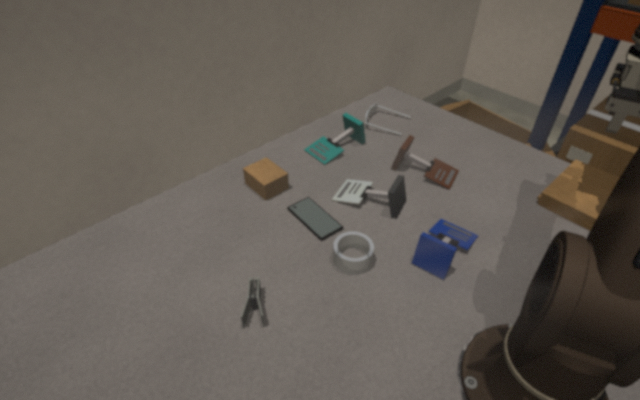

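The top view shows four stands: teal (398,129), brown (434,212), blue (366,282) and white with a dark base (365,205). The white and steel one fits the description. The sprung clip is at (228,229), and the staple-like wire frame at (472,130) isn't part of the job. I'll check the stand and clip in an enlarged crop.

Run:
```python
import cv2,numpy as np
a=cv2.imread("pics/top0.png");s=cv2.imread("pics/side0.png")
f=lambda im,x,y,w,h,k:cv2.resize(im[y:y+h,x:x+w],None,fx=k,fy=k,interpolation=cv2.INTER_CUBIC)
# stand 330..405 x165..240 at 5.2 ; 
A=f(a,335,170,60,70,6.0)  #360x420
B=f(a,205,205,50,70,6.0)   #300x420 
cv2.imwrite("pics/c1.png",np.hstack([A,B]))
```

```text
(no output)
```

View pics/c1.png

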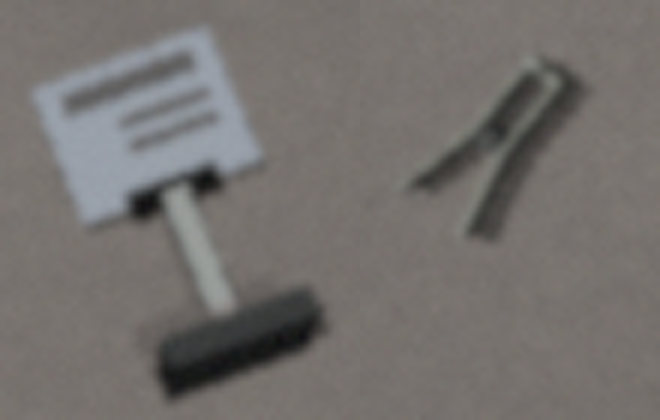

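The crop confirms the white-card stand. In crop pixels, the card corners are (35,92), (208,28), (263,158) and (88,225), and the post runs (180,190)→(222,310). On the clip, the splayed handle ends are (408,188) and (470,235) and the jaw tip is (552,67).

```bash
cat > h.py <<'E'
import numpy as np,cv2
from cell import arm
from scipy.spatial.transform import Rotation as R
from scipy.optimize import least_squares
def proj(p,X):
    c=np.asarray(X)@np.array(p["R"]).T+p["t"]; u=c@np.array(p["camera_matrix"]).T
    return u[:,:2]/u[:,2:]
def ray(p,uv,z):
    K=p["camera_matrix"];d=p["R"].T@np.linalg.solve(K,[uv[0],uv[1],1]);o=-p["R"].T@p["t"]
    return o+d*(z-o[2])/d[2]
def stand(x,y,th):  # toppled pose; th heading of z axis
    s,c=np.sin(np.deg2rad(13.4)),np.cos(np.deg2rad(13.4))
    d=np.array([np.cos(th),np.sin(th),0]);up=np.array([0,0,1.])
    Z=c*d-s*up;X=-s*d-c*up;Y=np.cross(Z,X)
    return np.array([x,y,.0426]),np.c_[X,Y,Z]
E
python3 - <<'E'
from h import *
p=arm.camera_params("top")
cr=lambda a:np.array([[335+x/6,170+y/6] for x,y in a])
uv=cr([(35,92),(208,28),(263,158),(88,225),(222,310)])
L=np.array([(-2,50,175),(-2,-50,175),(-2,-50,95),(-2,50,95),(-7,0,16)])/1e3
def f(q):
    o,M=stand(*q);return (proj(p,o+L@M.T)-uv).ravel()
r=least_squares(f,[.45,-.1,.2]);print("stand",r.x,r.fun.round(1))
o,M=stand(*r.x)
for n,l in(("post",(0,0,.048)),("L",(0,.05,.135)),("R",(0,-.05,.135))):print(n,o+M@l)
cb=lambda x,y:(205+(x-360)/6,205+y/6)
a,b,j=[ray(p,cb(*q),.04) for q in((408,188),(470,235),(552,67))]
m=(a+b)/2;v=j-m;print("clip",a,b,j,"len",np.linalg.norm(v),np.linalg.norm(a-b),"yaw",np.arctan2(v[1],v[0]))
v/=np.linalg.norm(v);print("hinge",m+v*.047,"handles",m+v*.013)
for n,uv in(("carton",(312,131)),("phone",(314,192)),("tape",(306,243))):print(n,ray(p,uv,.03))
print(R.from_rotvec(arm.observe()["ee_rot"]).as_matrix().round(3))
w=arm.camera_params("wrist");print(w["R"].round(3),(-w["R"].T@w["t"]).round(3),w["camera_matrix"][0])
E
```

```text
stand [ 0.46293846 -0.20224638  0.33324568] [-0.7 -1.  -0.1 -0.9  0.1 -0.2 -0.7 -0.5  1.3  2.4]
post [ 0.50706291 -0.18697247  0.0314761 ]
L [ 0.57068286 -0.11203922  0.01131403]
R [ 0.60339405 -0.20653778  0.01131403]
clip [0.44839792 0.29693998 0.04      ] [0.42396186 0.26516703 0.04      ] [0.509463   0.22311054 0.04      ] len 0.09342270955487114 0.040082929155279896 yaw -0.6690277322384588
hinge [0.47304787 0.251903   0.04      ] handles [0.44637741 0.2729906  0.04      ]
carton [ 0.77538148 -0.01181754  0.03      ]
phone [ 0.58216494 -0.01554302  0.03      ]
tape [0.42387254 0.0113535  0.03      ]
[[ 0.962  0.273 -0.   ]
 [ 0.273 -0.962  0.001]
 [-0.    -0.001 -1.   ]]
[[ 0.274 -0.962 -0.001]
 [-0.92  -0.263  0.291]
 [-0.28  -0.078 -0.957]] [ 0.246 -0.58   0.384] [305.63502728   0.         324.79485708]
```

send_rows --increments '[[9.18,[4.1,-2.5,0],[0,0,-0.057]],[9.18,[4.1,-2.5,0],[0,0,0]],[9.18,[4.1,-2.5,0],[0,0,0]],[9.18,[4.1,-2.5,0],[0,0,0]],[9.18,[4.1,-2.5,0],[0,0,0]]]'

```text
clock: 0.6
position: [0.3263, -0.416, 0.2265]
ee_rot: [-3.098, -0.521, 0.0]
force: [0.5, -0.5, 0.9]
width: 1.0
gripper_force: 0.0
```

send_rows --increments '[[9.18,[4.1,-2.5,0],[0,0,0]],[9.18,[4.1,-2.5,0],[0,0,0]],[9.18,[4.1,-2.5,0],[0,0,0]],[9.18,[4.1,-2.5,0],[0,0,0]],[9.18,[4.1,-2.5,0],[0,0,0]]]'

```text
clock: 1.1
position: [0.479, -0.2308, 0.2266]
ee_rot: [-3.098, -0.521, 0.0]
force: [0.5, -0.7, -0.2]
width: 0.998
gripper_force: 0.0
```

send_rows --increments '[[9.18,[2.0,-1.6,1.5],[0,0,0]],[9.18,[0,0,0],[0,0,0]],[9.18,[0,0,0],[0,0,0]]]'

```text
clock: 1.4
position: [0.4916, -0.2106, 0.2111]
ee_rot: [-3.097, -0.524, 0.002]
force: [-0.1, -0.7, -0.6]
width: 0.997
gripper_force: 0.0
```

Run:
```python
from h import *
s=arm.observe();print(s["joints"].round(3),s["position"].round(4),s["ee_rot"].round(3))
w=arm.camera_params("wrist");im=arm.get_image("wrist")[:,:,::-1]
cv2.imwrite("pics/w1.png",im);np.savez("w1.npz",**w)
o,M=stand(.463,-.202,.333)
print(proj(w,o+np.array([(-7,7,16),(-7,-7,16),(-7,7,90),(-7,-7,90),(0,0,48)])/1e3@M.T).round(0))
```

```text
[ 0.463  0.317 -0.204  1.8    0.074  1.034 -1.005] [ 0.4916 -0.2106  0.2111] [-3.097e+00 -5.240e-01  2.000e-03]
[[302. 191.]
 [315. 191.]
 [302. 122.]
 [315. 123.]
 [309. 162.]]
```

View pics/w1.png

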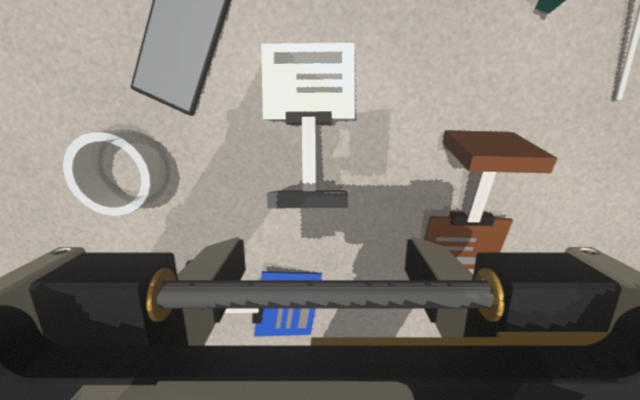

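The wrist view shows the white stand's post at columns 302–316 with its foot at row 191. The model predicted (302–315, 191), so the pose is good to about 1–2 mm. I'll tilt the tool and descend on the post.

send_rows --increments '[[9.18,[0,-0.6,0],[0,-0.145,0]],[9.18,[0,-0.6,0],[0,-0.145,0]],[9.18,[0,-0.55,0],[0,-0.146,0]],[9.18,[3.6,0,0],[0,0,0]],[9.18,[3.6,0,0],[0,0,0]]]'

```text
clock: 1.95
position: [0.5487, -0.174, 0.1809]
ee_rot: [2.957, 0.495, -0.656]
force: [1.6, -0.7, 0.6]
width: 1.0
gripper_force: 0.0
```

send_rows --increments '[[9.18,[3.6,0,3],[0,0,0]],[9.18,[0,0,3],[0,0,0]],[9.18,[0,0,3],[0,0,0]],[9.18,[0,0,0],[0,0,0]]]'

```text
clock: 2.35
position: [0.5388, -0.1773, 0.0819]
ee_rot: [2.957, 0.493, -0.667]
force: [-1.1, 0.2, 1.2]
width: 0.999
gripper_force: 0.0
```

```bash
cat >> h.py <<'E'
def inc(pos,Rm=None):
    "tool-axis increments from measured pose to target: shift in the tool frame now (cm), turn rotvec"
    s=arm.observe();A=R.from_rotvec(s["ee_rot"])
    print("joints",s["joints"].round(2),"pos",s["position"].round(4))
    print("shift now-axes cm",(A.inv().apply(np.array(pos)-s["position"])*100).round(2))
    if Rm is not None:
        T=R.from_matrix(Rm);print("turn",(A.inv()*T).as_rotvec().round(3),"shift in target axes",(T.inv().apply(np.array(pos)-s["position"])*100).round(2))
E
python3 - <<'E'
from h import *
o,M=stand(.463,-.202,.333);b=.436
d=np.array([np.cos(.333),np.sin(.333),0]);u=np.array([0,0,1.])
z=-np.cos(b)*u-np.sin(b)*d;y=-M[:,1];x=np.cross(y,z)
inc(o+M@[0,0,.060]+.019*z,np.c_[x,y,z])
E
```

```text
joints [ 0.19  0.73 -0.15  1.53  0.27  1.31 -1.3 ] pos [ 0.5388 -0.1773  0.0819]
shift now-axes cm [ 0.36 -0.12  7.62]
turn [-0.003  0.007 -0.002] shift in target axes [ 0.31 -0.14  7.63]
```

send_rows --increments '[[9.18,[0.15,-0.1,2.6],[0,0,0]],[9.18,[0.15,0,2.6],[0,0,0]],[9.18,[0,0,2.4],[0,0,0]],[9.18,[0,0,0],[0,0,0]],[0.5,[0,0,0],[0,0,0]]]' --force 45

```text
clock: 2.85
position: [0.5158, -0.1842, 0.0159]
ee_rot: [2.958, 0.496, -0.653]
force: [0.3, 0.6, 1.9]
width: 0.95
gripper_force: 0.0
```

send_rows --increments '[[0.5,[0,0,0],[0,0,0]],[0.5,[0,0,0],[0,0,0]],[0.5,[0,0,0],[0,0,0]],[0.5,[0,0,0],[0,0,0]],[0.5,[0,0,0],[0,0,0]]]' --force 45

```text
clock: 3.35
position: [0.5149, -0.1833, 0.0146]
ee_rot: [2.957, 0.498, -0.655]
force: [0.2, 0.9, 0.5]
width: 0.53
gripper_force: 0.0
```

Run:
```python
from h import *
s=arm.observe();print(s["joints"].round(3),s["position"].round(4),s["width"]*92,s["gripper_force"],s["force"].round(1))
```

```text
[ 0.207  0.781 -0.142  1.633  0.298  1.157 -1.33 ] [ 0.5149 -0.1833  0.0146] 48.71902416276341 0.0 [0.2 0.9 0.5]
```

send_rows --increments '[[0.5,[0,0,0],[0,0,0]],[0.5,[0,0,0],[0,0,0]],[0.5,[0,0,0],[0,0,0]],[0.5,[0,0,0],[0,0,0]],[0.5,[0,0,0],[0,0,0]]]'

```text
clock: 3.85
position: [0.5148, -0.1836, 0.0143]
ee_rot: [2.957, 0.498, -0.655]
force: [0.0, 0.6, -0.5]
width: 0.147
gripper_force: 45.0
```

send_rows --increments '[[0.5,[0,0,0],[0,0,0]],[0.5,[-0.4,0,-1],[0,0,0]],[0.5,[-1.2,0,-2.6],[0,0,0]],[0.5,[-1.8,0,-4],[0,0,0]],[0.5,[-1.8,0,-4],[0,0,0]]]'

```text
clock: 4.35
position: [0.516, -0.1823, 0.1428]
ee_rot: [2.958, 0.499, -0.657]
force: [0.7, -0.2, -6.4]
width: 0.152
gripper_force: 45.0
```

Run:
```python
from h import *
s=arm.observe();print(s["joints"].round(3),s["position"].round(4),s["ee_rot"],s["width"]*92,s["gripper_force"],s["force"].round(1))
```

```text
[ 0.213  0.63  -0.153  1.552  0.261  1.382 -1.27 ] [ 0.516  -0.1823  0.1428] [ 2.95795768  0.49896285 -0.65671009] 13.942583788019846 44.99470889568329 [ 0.7 -0.2 -6.4]
```

```bash
cat > kin.py <<'E'
from h import *
import itertools
Q=np.array([[1.19144,.43523,.02497,1.57409,-.01161,1.13399,-.07513],[.463,.317,-.204,1.8,.074,1.034,-1.005],[.207,.781,-.142,1.633,.298,1.157,-1.33],[.213,.63,-.153,1.552,.261,1.382,-1.27]])
P=np.array([[.17058,-.60074,.22594],[.4916,-.2106,.2111],[.5149,-.1833,.0146],[.516,-.1823,.1428]])
V=np.array([[-3.11006,-.43297,.0005],[-3.097,-.524,.002],[2.957,.498,-.655],[2.95796,.49896,-.65671]])
def fk(q,p,S):
    h,L1,a,b,L2,w,Lt,c1,c7,y1=p
    A=lambda ax,t:R.from_euler(ax,t)
    rots=[A('z',S[0]*q[0]+c1),A('y',q[1]),A('z',S[1]*q[2]),A('y',q[3]),A('z',S[2]*q[4]),A('y',q[5]),A('z',S[3]*q[6]+c7)]
    offs=[(0,0,h),(0,0,0),(a,y1,L1),(b,0,0),(0,0,L2),(w,0,0),(0,0,Lt)]
    M=R.identity();x=np.zeros(3)
    for r,o in zip(rots,offs): M=M*r;x=x+M.apply(o)
    return x,M
def res(p,S):
    o=[]
    for q,x,v in zip(Q,P,V):
        X,M=fk(q,p,S);o+=list((X-x)*5)+list((M.inv()*R.from_rotvec(v)).as_rotvec())
    return np.array(o+list(1e-3*np.array(p)))
def fit():
    best=None
    for S in itertools.product([1,-1],repeat=4):
      for c7 in(0,3.14,1.57,-1.57):
        r=least_squares(res,[.33,.4,0,0,.4,0,.25,0,c7,0],args=(S,))
        if best is None or r.cost<best[0].cost: best=(r,S)
    return best
if __name__=="__main__":
    r,S=fit();print(S,r.x.round(3),r.cost,np.abs(r.fun[:24]).max().round(4))
E
python3 kin.py
```

```text
(-1, -1, -1, -1) [ 0.28   0.587 -0.003  0.026  0.434  0.004  0.38  -0.009  1.562 -0.047] 0.00010932267829014455 0.0056
```

```bash
cat > plan.py <<'E'
from kin import *
r,S=fit();p=r.x
lo=np.array([-2.62,-.44,-1.27,.08,-1.32,.12,-2.74])+.03;hi=np.array([2.62,2.09,1.32,2.57,4.46,2,2.74])-.03
def ik(q,X,M):
    def f(k):
        x,m=fk(k,p,S);return np.r_[(x-X)*10,(m.inv()*M).as_rotvec()*3,.02*(k-q)]
    s=least_squares(f,np.clip(q,lo+1e-6,hi-1e-6),bounds=(lo,hi));x,m=fk(s.x,p,S)
    return s.x,np.linalg.norm(x-X),(m.inv()*M).magnitude()
A0=R.from_rotvec(V[3])
def pose(phi,tilt):  # phi heading of d', tilt: rotation about -Y done
    return R.from_euler('z',phi-.333)*R.from_rotvec(-tilt*np.array([-np.sin(.333),np.cos(.333),0]))*A0
if __name__=="__main__":
    T=np.deg2rad(98)
    for B in((.47,.5),(.4,.5)):
     for rel in(-110,-90,-70,-50,-30):
      phi=np.arctan2(B[1],B[0])+np.deg2rad(rel)
      q=Q[3];mx=0;G0=P[3]+[0,0,.17]
      F=np.r_[B,.32]
      me=0
      for t in np.linspace(0,1,15):
        q,e,a=ik(q,G0*(1-t)+F*t,pose(.333+(phi-.333)*t,0));me=max(me,e+a)
      qa=q
      for t in np.linspace(0,1,15):
        q,e,a=ik(q,F,pose(phi,T*t));me=max(me,e+a)
      qb=q
      for z in np.linspace(.32,.06,8):
        q,e,a=ik(q,np.r_[B,z],pose(phi,T));me=max(me,e+a)
      print(B,rel,round(me,3),qa.round(2),qb.round(2),q.round(2),round(e+a,3))
E
python3 plan.py
```

```text
(0.47, 0.5) -110 0.729 [-1.29  0.77  1.26  1.43 -1.13  1.64 -2.71] [-1.53  1.31  1.29  0.75  0.08  1.97 -2.71] [-1.73  1.46  1.29  1.33 -0.38  1.31 -2.71] 0.729
(0.47, 0.5) -90 0.551 [-0.96  0.59  0.52  1.28 -0.69  1.52 -2.71] [-1.77  1.15  1.29  1.19  0.03  1.44 -2.71] [-1.94  1.47  1.29  1.74 -0.54  0.71 -2.71] 0.524
(0.47, 0.5) -70 0.43 [-0.58  0.61 -0.2   1.13 -0.28  1.59 -2.71] [-1.94  1.01  1.29  1.52  0.05  0.98 -2.71] [-2.08  1.59  1.29  1.92 -0.67  0.37 -2.71] 0.267
(0.47, 0.5) -50 0.349 [-0.6   0.69 -0.27  0.98 -0.16  1.76 -2.47] [-2.05  0.88  1.29  1.82  0.11  0.49 -2.71] [-2.17  1.69  1.28  1.99 -0.71  0.19 -2.71] 0.0
(0.47, 0.5) -30 0.303 [-0.65  0.76 -0.33  0.87 -0.03  1.9  -2.21] [-2.1   0.75  1.29  2.    0.26  0.15 -2.71] [-2.21  1.72  1.29  2.04 -1.29  0.15 -2.06] 0.271
(0.4, 0.5) -110 0.714 [-1.41  0.65  1.18  1.54 -1.01  1.54 -2.71] [-1.69  1.26  1.29  0.94  0.07  1.88 -2.71] [-1.87  1.46  1.29  1.47 -0.41  1.24 -2.71] 0.714
(0.4, 0.5) -90 0.562 [-1.01  0.5   0.45  1.4  -0.63  1.46 -2.71] [-1.91  1.12  1.29  1.29  0.04  1.42 -2.71] [-2.1   1.5   1.29  1.86 -0.61  0.63 -2.71] 0.501
(0.4, 0.5) -70 0.468 [-0.6   0.54 -0.27  1.26 -0.26  1.54 -2.71] [-2.07  0.98  1.29  1.58  0.07  0.99 -2.71] [-2.24  1.62  1.29  2.   -0.72  0.38 -2.71] 0.239
(0.4, 0.5) -50 0.405 [-0.63  0.61 -0.32  1.14 -0.15  1.7  -2.47] [-2.18  0.84  1.29  1.86  0.15  0.54 -2.71] [-2.31  1.68  1.25  2.08 -0.73  0.16 -2.71] 0.0
(0.4, 0.5) -30 0.363 [-0.68  0.67 -0.38  1.04 -0.03  1.82 -2.22] [-2.21  0.69  1.29  2.06  0.3   0.15 -2.71] [-2.38  1.78  1.29  2.11 -1.29  0.15 -2.13] 0.275
```

```bash
cat > s.py <<'E'
from plan import *
rng=np.random.default_rng(0);T=np.deg2rad(98)
for flip in(0,1):
  for B in((.47,.5),(.62,-.1),(.6,.2)):
    for rel in range(-150,151,30):
      phi=np.arctan2(B[1],B[0])+np.deg2rad(rel);M=pose(phi,T)*R.from_euler('z',np.pi*flip)
      best=None
      for k in range(8):
        q,e,a=ik(rng.uniform(lo,hi) if k else Q[3],np.r_[B,.06],M)
        if e+a<.02:
          x=np.abs(q-Q[3])[[0,1,2,3,4,5]].max()
          mg=np.minimum(q-lo,hi-q).min()
          if best is None or mg>best[0]: best=(mg,x,q)
      if best: print(flip,B,rel,round(best[0],2),round(best[1],2),best[2].round(2))
E
python3 s.py
```

```text
0 (0.47, 0.5) -120 0.07 1.68 [-1.47  1.49  0.84  0.8   0.09  1.9   2.53]
0 (0.47, 0.5) -90 0.2 1.46 [-1.25  1.14 -0.23  1.34  1.1   1.77  2.05]
0 (0.47, 0.5) -60 0.7 1.8 [-1.59  1.04  0.19  1.84  1.3   1.17  1.88]
0 (0.47, 0.5) -30 0.27 1.83 [-1.2   1.01 -0.25  2.27  2.09  1.52  1.56]
0 (0.47, 0.5) 0 0.07 2.72 [-1.57  1.53  0.89  2.47  2.98  1.68  0.49]
0 (0.47, 0.5) 30 0.27 3.72 [-0.37  1.01 -0.15  2.27  3.98  1.26  1.75]
0 (0.47, 0.5) 60 0.0 4.17 [-0.81  1.24  0.73  1.84  4.43  1.9   1.25]
0 (0.47, 0.5) 90 0.53 0.78 [-0.03  1.23 -0.71  1.34 -0.52  1.28  0.62]
0 (0.47, 0.5) 120 0.08 0.79 [-0.25  1.42 -0.85  0.79 -0.18  1.89  0.51]
0 (0.62, -0.1) -120 0.0 0.62 [-0.29  1.25  0.03  1.03  0.63  1.97  2.08]
0 (0.62, -0.1) -90 0.03 0.95 [-0.12  1.14 -0.54  1.5   1.21  1.94  1.86]
0 (0.62, -0.1) -60 0.58 1.02 [-0.67  1.02  0.17  1.96  1.28  1.18  1.77]
0 (0.62, -0.1) -30 0.15 1.77 [-0.54  1.05  0.05  2.39  2.03  1.36  1.27]
0 (0.62, -0.1) 30 0.16 3.76 [0.5  1.05 0.06 2.38 4.02 1.5  1.76]
0 (0.62, -0.1) 60 0.26 1.13 [ 1.34  1.24 -0.98  1.96 -0.78  0.52  0.84]
0 (0.62, -0.1) 90 0.64 0.91 [ 0
[... 1762 characters left out ...]
 -0.1) 90 0.47 1.06 [ 0.82  1.11 -0.36  1.49 -0.8   1.36 -2.24]
1 (0.62, -0.1) 120 0.19 0.68 [ 0.76  1.31 -0.68  1.03 -0.29  1.78 -2.49]
1 (0.6, 0.2) -120 0.0 0.99 [-0.78  1.26  0.06  1.01  0.63  1.97 -1.04]
1 (0.6, 0.2) -90 0.63 1.49 [-1.28  1.26  0.66  1.48  0.45  1.26 -0.77]
1 (0.6, 0.2) -60 0.59 1.48 [-1.26  1.06  0.34  1.95  1.21  1.03 -1.32]
1 (0.6, 0.2) -30 0.17 1.79 [-0.57  1.08 -0.53  2.37  2.05  1.8  -1.57]
1 (0.6, 0.2) 30 0.16 3.71 [ 0.33  1.04 -0.34  2.38  3.97  1.19 -1.18]
1 (0.6, 0.2) 60 0.09 0.98 [ 0.92  1.34 -1.13  1.95 -0.44  0.44 -2.62]
1 (0.6, 0.2) 90 0.46 1.09 [ 0.31  1.11 -0.31  1.48 -0.83  1.39 -2.22]
1 (0.6, 0.2) 120 0.18 0.7 [ 0.29  1.33 -0.74  1.01 -0.25  1.79 -2.53]
```

```bash
cat > rows.py <<'E'
from plan import *
# stand in tool frame at grasp
Ag=R.from_rotvec([2.957,.498,-.655]);Pg=np.array([.5148,-.1836,.0143])
o,M=stand(.463,-.202,.333);So=Ag.inv().apply(o-Pg);Sr=Ag.inv()*R.from_matrix(M)
s=arm.observe();x0,A=s["position"],R.from_rotvec(s["ee_rot"])
B=np.array([.47,.5]);phi=np.arctan2(B[1],B[0])+np.pi/2
zt=R.from_euler('z',0)
way=[(x0+[0,0,.05*k],A) for k in range(1,4)]
x1=way[-1][0];n=18;yaw=phi-.333
for k in range(1,n+1):
    t=k/n;way.append((x1*(1-t)+np.r_[B,x1[2]]*t,R.from_euler('z',yaw*t)*A))
A1=way[-1][1];x2=way[-1][0]
T=np.deg2rad(98)
for k in range(1,15):way.append((x2,A1*R.from_rotvec([0,T*k/14,0])))
Af=way[-1][1];print("stand z axis at end",(Af*Sr).as_matrix()[:,2].round(3),"tool z",Af.as_matrix()[:,2].round(2))
c=np.array([[x,y,0] for x in(.04,-.04) for y in(.04,-.04)])
low=((Af*Sr).apply(c)+Af.apply(So))[:,2].min();print("TCP z at contact",-low, "l",(Sr.inv().apply(-So+[0,0,-.019])).round(4))
q=s["joints"];px,pA=x0,A
for i,(x,a) in enumerate(way):
    q,e,er=ik(q,x,a)
    sh=pA.inv().apply(x-px)*100;tn=(pA.inv()*a).as_rotvec();px,pA=x,a
    print(i,sh.round(1).tolist(),tn.round(3).tolist(),q.round(2) if i%4==0 else"",round(e+er,3))
E
python3 rows.py
```

```text
stand z axis at end [-0.068  0.066  0.995] tool z [-0.7   0.65 -0.29]
TCP z at contact 0.062230572183790994 l [-0.0038  0.0005  0.0638]
0 [-2.1, -0.0, -4.5] [0.0, 0.0, 0.0] [ 0.21  0.58 -0.15  1.51  0.25  1.47 -1.25] 0.0
1 [-2.1, -0.0, -4.5] [0.0, 0.0, 0.0]  0.0
2 [-2.1, -0.0, -4.5] [0.0, 0.0, 0.0]  0.0
3 [0.9, -3.7, -0.4] [-0.048, -0.0, -0.103]  0.0
4 [1.3, -3.5, -0.6] [-0.048, -0.0, -0.103] [ 0.1   0.45 -0.23  1.48  0.28  1.63 -1.17] 0.0
5 [1.6, -3.3, -0.8] [-0.048, -0.0, -0.103]  0.0
6 [2.0, -3.1, -0.9] [-0.048, -0.0, -0.103]  0.0
7 [2.3, -2.8, -1.1] [-0.048, -0.0, -0.103]  0.0
8 [2.6, -2.5, -1.2] [-0.048, -0.0, -0.103] [-0.12  0.4  -0.38  1.56  0.36  1.59 -1.12] 0.0
9 [2.8, -2.2, -1.3] [-0.048, -0.0, -0.103]  0.0
10 [3.0, -1.8, -1.4] [-0.048, -0.0, -0.103]  0.0
11 [3.2, -1.4, -1.5] [-0.048, -0.0, -0.103]  0.0
12 [3.3, -1.0, -1.5] [-0.048, -0.0, -0.103] [-0.34  0.43 -0.53  1.55  0.46  1.6  -1.03] 0.0
13 [3.4, -0.6, -1.6] [-0.048, -0.0, -0.103]  0.0
14 [3.4, -0.2, -1.6] [-0.048, -0.0, -0.103]  0.0
15 [3.4, 0.2, -1.6] [-0.048, -0.0, -0.103]  0.0
16 [3.4, 0.7, -1.6] [-0.048, -0.0, -0
[... 316 characters left out ...]
122, -0.0]  0.0
22 [0.0, 0.0, 0.0] [0.0, 0.122, -0.0]  0.0
23 [0.0, 0.0, 0.0] [-0.0, 0.122, 0.0]  0.0
24 [0.0, 0.0, 0.0] [0.0, 0.122, -0.0] [-0.35  0.58 -0.89  1.32  0.4   1.42 -0.39] 0.0
25 [0.0, 0.0, 0.0] [-0.0, 0.122, 0.0]  0.0
26 [0.0, 0.0, 0.0] [-0.0, 0.122, -0.0]  0.0
27 [0.0, 0.0, 0.0] [0.0, 0.122, -0.0]  0.0
28 [0.0, 0.0, 0.0] [0.0, 0.122, 0.0] [-0.05  0.72 -1.06  1.32  0.08  1.34 -0.15] 0.0
29 [0.0, 0.0, 0.0] [0.0, 0.122, -0.0]  0.0
30 [0.0, 0.0, 0.0] [0.0, 0.122, -0.0]  0.0
31 [0.0, 0.0, 0.0] [0.0, 0.122, 0.0]  0.0
32 [0.0, 0.0, 0.0] [0.0, 0.122, 0.0] [ 0.13  0.98 -1.2   1.33 -0.15  1.32  0.03] 0.0
33 [0.0, 0.0, 0.0] [0.0, 0.122, 0.0]  0.0
34 [0.0, 0.0, 0.0] [0.0, 0.122, -0.0]  0.0
```

send_rows --increments '[[0.5,[-2.1,0,-4.5],[0,0,0]],[0.5,[-2.1,0,-4.5],[0,0,0]],[0.5,[-2.1,0,-4.5],[0,0,0]],[0.5,[0.9,-3.7,-0.4],[-0.048,0,-0.103]],[0.5,[1.3,-3.5,-0.6],[-0.048,0,-0.103]]]'

```text
clock: 4.85
position: [0.5118, -0.1068, 0.292]
ee_rot: [2.84, 0.819, -0.623]
force: [0.9, 1.1, -6.3]
width: 0.149
gripper_force: 45.0
```

send_rows --increments '[[0.5,[1.6,-3.3,-0.8],[-0.048,0,-0.103]],[0.5,[2.0,-3.1,-0.9],[-0.048,0,-0.103]],[0.5,[2.3,-2.8,-1.1],[-0.048,0,-0.103]],[0.5,[2.6,-2.5,-1.2],[-0.048,0,-0.103]],[0.5,[2.8,-2.2,-1.3],[-0.048,0,-0.103]]]'

```text
clock: 5.35
position: [0.4999, 0.0839, 0.2909]
ee_rot: [2.412, 1.536, -0.534]
force: [0.4, -0.8, -5.7]
width: 0.148
gripper_force: 45.0
```

send_rows --increments '[[0.5,[3.0,-1.8,-1.4],[-0.048,0,-0.103]],[0.5,[3.2,-1.4,-1.5],[-0.048,0,-0.103]],[0.5,[3.3,-1.0,-1.5],[-0.048,0,-0.103]],[0.5,[3.4,-0.6,-1.6],[-0.048,0,-0.103]],[0.5,[3.4,-0.2,-1.6],[-0.048,0,-0.103]]]'

```text
clock: 5.85
position: [0.489, 0.2724, 0.2907]
ee_rot: [1.836, 2.095, -0.407]
force: [1.5, -0.1, -5.3]
width: 0.146
gripper_force: 45.0
```

send_rows --increments '[[0.5,[3.4,0.2,-1.6],[-0.048,0,-0.103]],[0.5,[3.4,0.7,-1.6],[-0.048,0,-0.103]],[0.5,[3.3,1.1,-1.5],[-0.048,0,-0.103]],[0.5,[3.2,1.5,-1.5],[-0.048,0,-0.103]],[0.5,[3.0,1.9,-1.4],[-0.048,0,-0.103]]]'

```text
clock: 6.35
position: [0.4769, 0.4621, 0.2905]
ee_rot: [1.154, 2.48, -0.257]
force: [0.4, -0.0, -6.1]
width: 0.147
gripper_force: 45.0
```

send_rows --increments '[[0.5,[2.8,2.3,-1.3],[-0.048,0,-0.103]],[0.5,[0,0,0],[0,0.12,0]],[0.5,[0,0,0],[0,0.12,0]],[0.5,[0,0,0],[0,0.12,0]],[0.5,[0,0,0],[0,0,0]]]'

```text
clock: 6.85
position: [0.4807, 0.4949, 0.2906]
ee_rot: [1.156, 2.845, -0.044]
force: [2.1, -2.1, -5.2]
width: 0.148
gripper_force: 45.0
```

Run:
```python
from h import *
s=arm.observe();print(s["joints"].round(3),s["position"].round(4),R.from_rotvec(s["ee_rot"]).as_matrix().round(2),s["force"].round(1),s["ft_torque"].round(2))
```

```text
[-0.474  0.634 -0.818  1.245  0.52   1.477 -0.453] [0.4807 0.4949 0.2906] [[-0.71  0.7   0.05]
 [ 0.7   0.72 -0.05]
 [-0.08 -0.   -1.  ]] [ 2.1 -2.1 -5.2] [ 0.18 -0.08 -0.01]
```

send_rows --increments '[[0.5,[0,0,0],[0,0.122,0]],[0.5,[0,0,0],[0,0.122,0]],[0.5,[0,0,0],[0,0.122,0]],[0.5,[0,0,0],[0,0.122,0]],[0.5,[0,0,0],[0,0.122,0]]]'

```text
clock: 7.35
position: [0.476, 0.4981, 0.2907]
ee_rot: [-0.979, -2.443, -0.268]
force: [-0.5, -0.1, -6.2]
width: 0.146
gripper_force: 45.0
```

send_rows --increments '[[0.5,[0,0,0],[0,0.122,0]],[0.5,[0,0,0],[0,0.122,0]],[0.5,[0,0,0],[0,0.122,0]],[0.5,[0,0,0],[0,0.122,0]],[0.5,[0,0,0],[0,0,0]]]'

```text
clock: 7.85
position: [0.4789, 0.4953, 0.2831]
ee_rot: [-0.81, -1.994, -0.442]
force: [1.1, -1.5, -7.6]
width: 0.151
gripper_force: 45.0
```

Run:
```python
from h import *
s=arm.observe();print(s["joints"].round(3),s["position"].round(4),R.from_rotvec(s["ee_rot"]).as_matrix().round(3),s["force"].round(1),s["ft_torque"].round(2))
cv2.imwrite("pics/s2.png",cv2.resize(arm.get_image("side")[:,:,::-1][100:400,0:400],None,fx=2,fy=2))
```

```text
[ 0.078  1.038 -1.178  1.249 -0.104  1.319  0.016] [0.4789 0.4953 0.2831] [[-0.371  0.694 -0.617]
 [ 0.368  0.72   0.588]
 [ 0.853 -0.009 -0.522]] [ 1.1 -1.5 -7.6] [-1.56 -1.8   0.05]
```

View pics/s2.png

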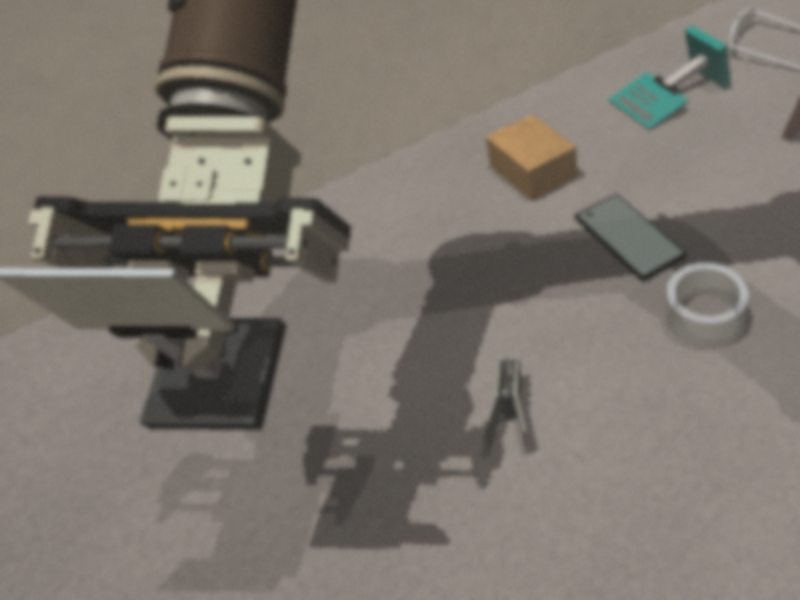

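The side view shows the stand held in the air, its base toward the table at crop (215,370) and the card above. It still leans about 20°, so I'll finish the tilt.

send_rows --increments '[[0.5,[0,0,0],[0,0.13,0]],[0.5,[0,0,0],[0,0.13,0]],[0.5,[0,0,0],[0,0,0]]]'

```text
clock: 8.2
position: [0.4763, 0.498, 0.2852]
ee_rot: [-0.709, -1.758, -0.519]
force: [0.0, -1.1, -7.8]
width: 0.149
gripper_force: 45.0
```

Run:
```python
from h import *
from rows import So,Sr
s=arm.observe();A=R.from_rotvec(s["ee_rot"]);S=A*Sr
c=np.array([[x,y,0] for x in(.04,-.04) for y in(.04,-.04)])
print(s["joints"].round(2),s["position"],S.as_matrix()[:,2].round(3),"lowest",(S.apply(c)+A.apply(So)+s["position"])[:,2].min())
inc(s["position"]+[0,0,-.2])
```

```text
stand z axis at end [ 0.275  0.96  -0.05 ] tool z [-0.05 -0.14  0.99]
TCP z at contact 0.05194845762781332 l [-0.0038  0.0005  0.0638]
0 [4.8, -0.0, -1.4] [0.0, 0.0, 0.0] [ 0.18  1.07 -1.24  1.3  -0.3   1.36  0.08] 0.0
1 [4.8, -0.0, -1.4] [0.0, 0.0, 0.0]  0.0
2 [4.8, -0.0, -1.4] [0.0, 0.0, 0.0]  0.0
3 [0.0, -0.0, 0.0] [0.109, -0.001, -0.033]  0.0
4 [0.0, -0.0, 0.0] [0.109, -0.001, -0.033] [ 0.01  1.04 -1.23  0.97 -0.33  1.74 -0.01] 0.0
5 [0.0, -0.0, 0.0] [0.109, -0.001, -0.033]  0.0
6 [0.0, -0.0, 0.0] [0.109, -0.001, -0.033]  0.042
7 [0.0, 0.0, 0.0] [0.109, -0.001, -0.033]  0.134
8 [0.0, 0.0, 0.0] [0.109, -0.001, -0.033] [-0.13  1.1  -1.24  0.84 -0.28  1.97  0.07] 0.226
9 [0.0, 0.0, 0.0] [0.109, -0.001, -0.033]  0.317
10 [0.0, 0.0, 0.0] [0.109, -0.001, -0.033]  0.408
11 [0.0, 0.0, 0.0] [0.109, -0.001, -0.033]  0.497
12 [0.0, 0.0, 0.0] [0.109, -0.001, -0.033] [-0.17  1.07 -1.24  0.95 -0.22  1.97  0.25] 0.585
13 [0.0, 0.0, 0.0] [0.109, -0.001, -0.033]  0.671
14 [0.0, 0.0, 0.0] [0.109, -0.001, -0.033]  0.754
15 [0.0, 0.0, 0.0] [0.109, -0.001, -0.033]  0.832
16 [0.0, 0.0, 0.0] [0.109, -0
[... 608 characters left out ...]
]  0.668
27 [0.0, 0.0, 0.0] [-0.0, 0.122, 0.0]  0.663
28 [0.0, 0.0, 0.0] [0.0, 0.122, 0.0] [-1.54  1.5   1.04  1.34  0.91  1.97  2.71] 0.653
29 [0.0, 0.0, 0.0] [-0.0, 0.122, -0.0]  0.635
30 [0.0, 0.0, 0.0] [0.0, 0.122, -0.0]  0.612
31 [0.0, 0.0, 0.0] [-0.0, 0.122, -0.0]  0.583
32 [0.0, 0.0, 0.0] [-0.0, 0.122, 0.0] [-1.49  1.66  1.07  1.61  1.22  1.97  2.71] 0.549
33 [0.0, 0.0, 0.0] [0.0, 0.122, -0.0]  0.51
34 [0.0, 0.0, 0.0] [-0.0, 0.122, -0.0]  0.466
[ 0.12  1.17 -1.21  1.25 -0.24  1.32  0.12] [0.47632351 0.49797274 0.28519748] [-0.06   0.067  0.996] lowest 0.22287190366067
joints [ 0.12  1.17 -1.21  1.25 -0.24  1.32  0.12] pos [0.4763 0.498  0.2852]
shift now-axes cm [-19.15   0.12   5.75]
```

send_rows --increments '[[0.5,[-3.8,0,1.15],[0,0,0]],[0.5,[-3.8,0,1.15],[0,0,0]],[0.5,[-3.8,0,1.15],[0,0,0]],[0.5,[-3.8,0,1.15],[0,0,0]],[0.5,[-2.9,0,0.85],[0,0,0]]]'

```text
clock: 8.7
position: [0.475, 0.5003, 0.1008]
ee_rot: [-0.704, -1.767, -0.522]
force: [1.1, 0.1, -5.4]
width: 0.148
gripper_force: 45.0
```

send_rows --increments '[[0.5,[0,0,0],[0,0,0]],[0.5,[0,0,0],[0,0,0]]]'

```text
clock: 8.9
position: [0.4753, 0.5008, 0.1046]
ee_rot: [-0.702, -1.761, -0.526]
force: [0.3, 0.2, -4.3]
width: 0.15
gripper_force: 45.0
```

```bash
sed -i 's/^s=arm.observe/if __name__!="__main__": raise_=1\ns=arm.observe/' rows.py
cat > st.py <<'E'
from h import *
Ag=R.from_rotvec([2.957,.498,-.655]);Pg=np.array([.5148,-.1836,.0143])
o,M=stand(.463,-.202,.333);So=Ag.inv().apply(o-Pg);Sr=Ag.inv()*R.from_matrix(M)
s=arm.observe();A=R.from_rotvec(s["ee_rot"]);S=A*Sr
c=np.array([[x,y,0] for x in(.04,-.04) for y in(.04,-.04)])
print("z",S.as_matrix()[:,2].round(3),"x",S.as_matrix()[:,0].round(3),"lowest",(S.apply(c)+A.apply(So)+s["position"])[:,2].min(),"origin",A.apply(So)+s["position"])
print(s["force"].round(1),s["ft_torque"].round(2),s["width"]*92)
inc(s["position"]+[0,0,-.01])
E
python3 st.py
```

```text
z [-0.066  0.06   0.996] x [-0.722  0.686 -0.089] lowest 0.042477443713148495 origin [0.49021577 0.48738113 0.04612378]
[ 0.3  0.2 -4.3] [-1.33 -1.6  -0.05] 13.77677289070543
joints [ 0.1   1.38 -1.12  1.28 -0.14  1.22  0.29] pos [0.4753 0.5008 0.1046]
shift now-axes cm [-0.96 -0.    0.29]
```

send_rows --increments '[[0.5,[-1.7,0,0.5],[0,0.04,0]],[0.5,[-1.4,0,0.4],[0,0.03,0]],[0.5,[-0.4,0,0.1],[0,0,0]],[0.5,[-0.2,0,0.05],[0,0,0]],[0.5,[0,0,0],[0,0,0]]]'

```text
clock: 9.4
position: [0.4754, 0.5007, 0.0658]
ee_rot: [-0.677, -1.694, -0.546]
force: [-0.2, 0.3, -4.5]
width: 0.148
gripper_force: 45.0
```

```bash
python3 st.py
```

```text
z [-0.014  0.011  1.   ] x [-0.723  0.69  -0.018] lowest 0.005290294643576644 origin [0.48732134 0.49016711 0.00608549]
[-0.2  0.3 -4.5] [-1.51 -1.72  0.03] 13.577265991142546
joints [ 0.1   1.48 -1.12  1.25 -0.14  1.24  0.35] pos [0.4754 0.5007 0.0658]
shift now-axes cm [-0.98 -0.    0.22]
```

Five more millimetres at 1° of lean. I'll lower gently until contact.

send_rows --increments '[[0.5,[-0.2,0,0.04],[0,0,0]],[0.5,[-0.2,0,0.04],[0,0,0]],[0.5,[0,0,0],[0,0,0]]]'

```text
clock: 9.7
position: [0.4751, 0.5001, 0.0595]
ee_rot: [-0.678, -1.692, -0.544]
force: [-0.2, 0.0, -4.6]
width: 0.147
gripper_force: 45.0
```

send_rows --increments '[[0.5,[-0.15,0,0.03],[0,0,0]],[0.5,[0,0,0],[0,0,0]]]'

```text
clock: 9.9
position: [0.4749, 0.5002, 0.0593]
ee_rot: [-0.676, -1.69, -0.545]
force: [0.5, -2.2, 3.0]
width: 0.148
gripper_force: 45.0
```

```bash
python3 st.py
```

```text
z [-0.011  0.01   1.   ] x [-0.724  0.69  -0.014] lowest -0.0010666012598723046 origin [ 4.86605432e-01  4.89766218e-01 -4.71854674e-04]
[ 0.5 -2.2  3. ] [-0.49 -0.52  0.3 ] 13.654129402157624
joints [ 0.1   1.49 -1.12  1.24 -0.14  1.24  0.35] pos [0.4749 0.5002 0.0593]
shift now-axes cm [-0.98 -0.    0.21]
```

send_rows --increments '[[5,[0,0,0],[0,0,0]],[5,[0,0,0],[0,0,0]],[5,[0,0,0],[0,0,0]],[5,[0,0,0],[0,0,0]],[5,[0,0,0],[0,0,0]]]'

```text
clock: 10.4
position: [0.475, 0.4999, 0.0574]
ee_rot: [-0.678, -1.692, -0.544]
force: [0.2, 0.1, 0.1]
width: 0.521
gripper_force: 0.0
```

send_rows --increments '[[5,[0,0,-1.5],[0,0,0]],[5,[0,0,-3],[0,0,0]],[5,[0,0,-4],[0,0,0]],[5,[0,0,-4],[0,0,0]],[5,[0,0,0],[0,0,0]]]'

```text
clock: 10.9
position: [0.5696, 0.4121, 0.0852]
ee_rot: [-0.686, -1.694, -0.551]
force: [0.8, 0.0, -0.1]
width: 0.547
gripper_force: 0.0
```

Run:
```python
from h import *
inc([.475,.5,.06]);s=arm.observe();print(s["force"].round(1),R.from_rotvec(s["ee_rot"]).as_matrix().round(2))
a=arm.get_image("top")[:,:,::-1][130:280,60:260];b=arm.get_image("side")[:,:,::-1][150:400,0:300]
cv2.imwrite("pics/m3.png",np.hstack([cv2.resize(a,(533,400)),cv2.resize(b,(480,400))])[:, -1013:][:, :] if 0 else np.vstack([cv2.resize(a,(400,300)),cv2.resize(b,(400,300))]))
```

```text
joints [ 0.15  1.47 -1.1   1.02 -0.13  1.51  0.34] pos [0.5696 0.4121 0.0852]
shift now-axes cm [ 0.39 -0.3  13.14]
[ 0.8  0.  -0.1] [[-0.16  0.7  -0.7 ]
 [ 0.15  0.72  0.68]
 [ 0.98  0.   -0.22]]
```

View pics/m3.png

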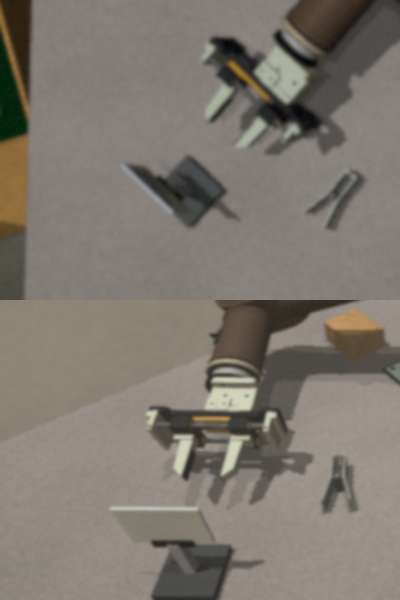

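The stand is upright in both views: base at crop (190,190) in the top view and (195,575) in the side view. The clip hasn't moved and the gripper is clear. Next I'll plan the clip approach.

```bash
cat > p2.py <<'E'
from plan import *
def down(head): # tool down, x heading
    x=np.array([np.cos(head),np.sin(head),0]);z=np.array([0,0,-1.]);return R.from_matrix(np.c_[x,np.cross(z,x),z])
q0=arm.observe()["joints"];H=np.array([.446,.273])
for flip in(0,np.pi):
  for side,hp,hd in(("L",(.412,.412),.808),("R",(.561,.568),.808-np.pi)):
    q,e,a=ik(q0,np.r_[H,.2],down(-.669+flip));e1=e+a
    qq,e,a=ik(q,np.r_[H,.004],down(-.669+flip));e2=e+a
    dh=(hd+.669+np.pi)%(2*np.pi)-np.pi
    r_=qq;me=0
    for t in np.linspace(0,1,12):
        r_,e,a=ik(r_,np.r_[H*(1-t)+np.array(hp)*t,.2],down(-.669+flip+dh*t));me=max(me,e+a)
    print(round(flip),side,round(dh,2),q.round(2),round(e1,3),qq.round(2),round(e2,3),r_.round(2),round(me,3))
E
python3 p2.py
```

```text
0 L 1.48 [-0.97  0.35  0.43  1.84 -0.17  0.99 -2.71] 0.0 [-0.84  0.62  0.27  2.01 -0.3   0.55 -2.6 ] 0.0 [-0.92  0.4   0.06  1.71 -0.03  1.04 -1.61] 0.0
0 R -1.66 [-0.97  0.35  0.43  1.84 -0.17  0.99 -2.71] 0.0 [-0.84  0.62  0.27  2.01 -0.3   0.55 -2.6 ] 0.0 [-0.34  0.57 -0.38  1.95 -1.29  0.15 -2.71] 0.992
3 L 1.48 [ 0.1   0.43 -1.02  1.84  0.41  1.1  -0.17] 0.0 [-0.09  0.69 -0.8   2.02  0.73  0.75 -0.44] 0.0 [-0.08  0.63 -1.24  1.71  0.62  1.27  0.92] 0.0
3 R -1.66 [ 0.1   0.43 -1.02  1.84  0.41  1.1  -0.17] 0.0 [-0.09  0.69 -0.8   2.02  0.73  0.75 -0.44] 0.0 [-0.61  0.75 -0.51  1.11  0.35  1.36 -1.84] 0.0
```

```bash
cat > p3.py <<'E'
from p2 import *
def gen(x1,A1,n,q=None,x0=None,A0=None):
    s=arm.observe();x0=s["position"];A=R.from_rotvec(s["ee_rot"]);q=s["joints"] if q is None else q
    rv=(A.inv()*A1).as_rotvec();px,pA=x0,A
    for k in range(1,n+1):
        x=x0+(x1-x0)*k/n;a=A*R.from_rotvec(rv*k/n);q,e,er=ik(q,x,a)
        print((pA.inv().apply(x-px)*100).round(1).tolist(),(pA.inv()*a).as_rotvec().round(3).tolist(),q.round(2) if k%4==0 else "",round(e+er,3));px,pA=x,a
if __name__=="__main__": gen(np.array([.446,.273,.2]),down(-.669+np.pi),12)
E
python3 p3.py | tail -12
```

```text
[0.9, -1.5, -0.3] [0.005, -0.113, -0.007]  0.0
[0.9, -1.5, -0.4] [0.005, -0.113, -0.007]  0.0
[0.8, -1.5, -0.5] [0.005, -0.113, -0.007]  0.0
[0.8, -1.5, -0.6] [0.005, -0.113, -0.007] [ 0.24  1.08 -1.06  1.4   0.01  1.3   0.25] 0.0
[0.7, -1.5, -0.7] [0.005, -0.113, -0.007]  0.0
[0.7, -1.5, -0.7] [0.005, -0.113, -0.007]  0.0
[0.6, -1.5, -0.8] [0.005, -0.113, -0.007]  0.0
[0.5, -1.5, -0.8] [0.005, -0.113, -0.007] [ 0.21  0.72 -1.01  1.64  0.17  1.15  0.11] 0.0
[0.4, -1.5, -0.9] [0.005, -0.113, -0.007]  0.0
[0.3, -1.5, -0.9] [0.005, -0.113, -0.007]  0.0
[0.2, -1.5, -0.9] [0.005, -0.113, -0.007]  0.0
[0.1, -1.5, -1.0] [0.005, -0.113, -0.007] [ 0.06  0.41 -0.95  1.84  0.37  1.08 -0.13] 0.0
```

send_rows --increments '[[7,[0.9,-1.5,-0.3],[0.005,-0.113,-0.007]],[7,[0.9,-1.5,-0.4],[0.005,-0.113,-0.007]],[7,[0.8,-1.5,-0.5],[0.005,-0.113,-0.007]],[7,[0.8,-1.5,-0.6],[0.005,-0.113,-0.007]],[7,[0.7,-1.5,-0.7],[0.005,-0.113,-0.007]]]'

```text
clock: 11.5
position: [0.5137, 0.3569, 0.1324]
ee_rot: [-0.836, -2.239, -0.369]
force: [-0.6, -0.2, -0.3]
width: 0.764
gripper_force: 0.0
```

send_rows --increments '[[7,[0.7,-1.5,-0.7],[0.005,-0.113,-0.007]],[7,[0.6,-1.5,-0.8],[0.005,-0.113,-0.007]],[7,[0.5,-1.5,-0.8],[0.005,-0.113,-0.007]],[7,[0.4,-1.5,-0.9],[0.005,-0.113,-0.007]],[7,[0.3,-1.5,-0.9],[0.005,-0.113,-0.007]]]'

```text
clock: 12.0
position: [0.4647, 0.2988, 0.1798]
ee_rot: [-0.977, -2.772, -0.125]
force: [-0.0, 1.1, -0.7]
width: 0.764
gripper_force: 0.0
```

send_rows --increments '[[7,[0.2,-1.5,-0.9],[0.005,-0.113,-0.007]],[7,[0.1,-1.5,-1.0],[0.005,-0.113,-0.007]],[7,[0,0,0],[0,0,0]],[7,[0,0,0],[0,0,0]]]'

```text
clock: 12.4
position: [0.4462, 0.2758, 0.1984]
ee_rot: [1.021, 2.964, 0.004]
force: [0.8, -0.0, 0.1]
width: 0.763
gripper_force: 0.0
```

Run:
```python
from p3 import *
inc([.446,.273,.2],down(-.669+np.pi).as_matrix())
w=arm.camera_params("wrist");im=arm.get_image("wrist")[:,:,::-1];np.savez("w2.npz",**w)
h=np.array([.473,.252]);v=np.array([np.cos(-.669),np.sin(-.669)]);n=np.array([-v[1],v[0]])
print(proj(w,[np.r_[h,.04],np.r_[h-.047*v+.0215*n,.04],np.r_[h-.047*v-.0215*n,.04],np.r_[h+.048*v,.04]]).round(0))
cv2.imwrite("pics/w2.png",cv2.resize(im[0:250,200:450],None,fx=2.4,fy=2.4,interpolation=cv2.INTER_CUBIC))
```

```text
0 L 1.48 [ 0.16  0.53 -1.24  1.85  0.59  1.19  2.71] 0.081 [ 0.06  0.79 -1.06  2.02  0.91  0.9   2.54] 0.0 [-0.86  0.31 -0.13  2.34  1.84  0.15  2.71] 0.627
0 R -1.66 [ 0.16  0.53 -1.24  1.85  0.59  1.19  2.71] 0.081 [ 0.06  0.79 -1.06  2.02  0.91  0.9   2.54] 0.0 [-0.51  0.79 -0.73  1.11  0.5   1.41  1.22] 0.081
3 L 1.48 [ 0.04  0.4  -0.92  1.84  0.36  1.08 -0.12] 0.0 [-0.15  0.66 -0.71  2.01  0.66  0.71 -0.38] 0.0 [-0.09  0.62 -1.22  1.71  0.61  1.26  0.93] 0.0
3 R -1.66 [ 0.04  0.4  -0.92  1.84  0.36  1.08 -0.12] 0.0 [-0.15  0.66 -0.71  2.01  0.66  0.71 -0.38] 0.0 [-0.65  0.74 -0.43  1.11  0.29  1.34 -1.8 ] 0.0
joints [ 0.01  0.45 -0.91  1.81  0.4   1.08 -0.13] pos [0.4462 0.2758 0.1984]
shift now-axes cm [-0.16 -0.23 -0.16]
turn [0.005 0.006 0.006] shift in target axes [-0.16 -0.23 -0.16]
[[322. 218.]
 [343. 176.]
 [302. 176.]
 [322. 257.]]
```

View pics/w2.png

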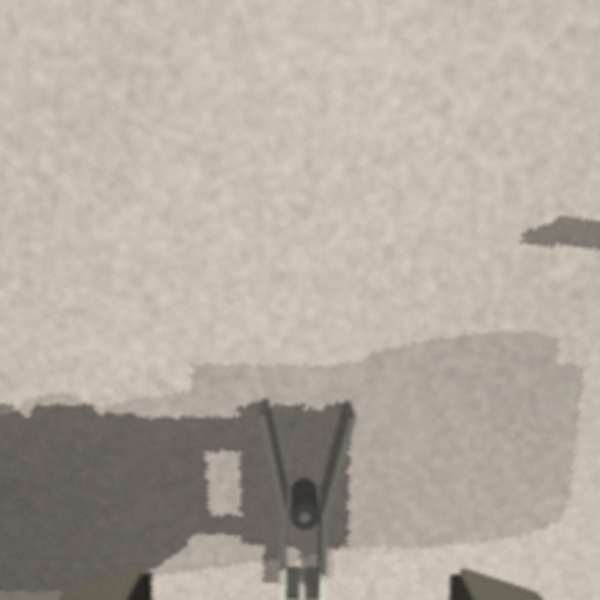

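The crop shows the clip's handle ends at (263,403) and (352,403), and the top of the hinge pin at (304,515).

```bash
cat > clip.py <<'E'
from h import *
w=dict(np.load("w2.npz"))
f=lambda x,y,z=.04:ray(w,(200+x/2.4,y/2.4),z)
a,b,h=f(264,403),f(351,403),f(304,515)
E
python3 - <<'E' 2>/dev/null | tail -8
from p3 import *
from clip import *
print(a,b,h,np.linalg.norm(a-b))
m=(a+b)/2;v=h-m;print("len(47)",np.linalg.norm(v));yaw=np.arctan2(v[1],v[0]);print("yaw",yaw)
v/=np.linalg.norm(v);ha=m+.013*v;print("handles",ha)
inc(np.r_[ha[:2],.005],down(yaw+np.pi).as_matrix())
E
```

```text
3 R -1.66 [ 0.04  0.4  -0.92  1.84  0.36  1.08 -0.12] 0.0 [-0.15  0.66 -0.71  2.01  0.66  0.71 -0.38] 0.0 [-0.65  0.74 -0.43  1.11  0.29  1.34 -1.8 ] 0.0
[0.42168857 0.27600335 0.04      ] [0.44503083 0.3058627  0.04      ] [0.47327019 0.25797558 0.04      ] 0.037900426401976856
len(47) 0.0517594456768449
yaw -0.6902664426551531
handles [0.4433837  0.28265537 0.04      ]
joints [ 0.01  0.45 -0.9   1.81  0.4   1.08 -0.13] pos [0.4472 0.2752 0.1979]
shift now-axes cm [ 0.85  0.28 19.29]
turn [0.004 0.005 0.024] shift in target axes [ 0.77  0.33 19.29]
```

send_rows --increments '[[7,[0.3,0.2,4],[0.004,0.005,0.024]],[7,[0.25,0.13,4.5],[0,0,0]],[7,[0,0,4.5],[0,0,0]],[7,[0,0,3.5],[0,0,0]],[7,[0,0,2],[0,0,0]]]'

```text
clock: 12.95
position: [0.4448, 0.2794, 0.009]
ee_rot: [-1.065, -2.951, 0.005]
force: [-0.1, 0.2, 0.1]
width: 0.764
gripper_force: 0.0
```

send_rows --increments '[[7,[0,0,0.5],[0,0,0]],[7,[0,0,0],[0,0,0]]]'

```text
clock: 13.15
position: [0.4458, 0.2808, 0.0073]
ee_rot: [-1.065, -2.954, 0.001]
force: [-0.3, -0.3, -0.3]
width: 0.759
gripper_force: 0.0
```

```bash
python3 - <<'E' | tail -5
from p3 import *
inc([.446,.279,.005],down(-.68+np.pi).as_matrix());print(arm.observe()["force"])
E
```

```text
3 R -1.66 [ 0.02  0.39 -0.89  1.84  0.35  1.07 -0.1 ] 0.0 [-0.17  0.65 -0.68  2.01  0.64  0.7  -0.36] 0.0 [-0.67  0.74 -0.39  1.11  0.27  1.34 -1.79] 0.0
joints [-0.16  0.68 -0.71  1.98  0.67  0.73 -0.4 ] pos [0.4458 0.2808 0.0073]
shift now-axes cm [-0.13 -0.13  0.23]
turn [-0.001 -0.001 -0.012] shift in target axes [-0.13 -0.13  0.23]
[-0.27197006 -0.27548685 -0.26401767]
```

send_rows --increments '[[1.5,[0,0,0.2],[0,0,0]],[1.5,[0,0,0],[0,0,0]],[1.5,[0,0,0],[0,0,0]],[1.5,[0,0,0],[0,0,0]],[1.5,[0,0,0],[0,0,0]]]' --force 20

```text
clock: 13.65
position: [0.4464, 0.2817, 0.0071]
ee_rot: [1.064, 2.955, 0.003]
force: [-0.8, 0.3, 4.3]
width: 0.375
gripper_force: 4.3
```

send_rows --increments '[[1.5,[0,0,0],[0,0,0]],[1.5,[0,0,0],[0,0,0]],[1.5,[0,0,0],[0,0,0]],[1.5,[0,0,0],[0,0,0]]]'

```text
clock: 14.05
position: [0.4464, 0.2819, 0.0071]
ee_rot: [1.063, 2.955, 0.003]
force: [-0.4, -1.0, 6.6]
width: 0.224
gripper_force: 20.0
```

Run:
```python
from h import *
s=arm.observe();print(s["width"]*91.8,s["gripper_force"],s["force"],s["position"])
w=arm.camera_params("wrist");im=arm.get_image("wrist")[:,:,::-1];np.savez("w3.npz",**w)
cv2.imwrite("pics/w3.png",cv2.resize(im[180:400,200:450],None,fx=2.4,fy=2.4,interpolation=cv2.INTER_CUBIC))
```

```text
20.551277655439858 19.961093366146088 [-0.42104885 -1.01029804  6.55669251] [0.44638188 0.28188018 0.00713621]
```

View pics/w3.png

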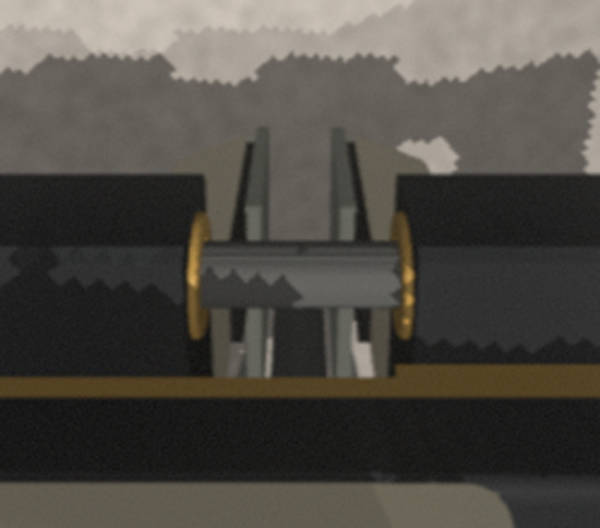

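Run:
```python
from h import *
p=arm.camera_params("top")
for c in((122,165),(190,226)):print("card top corner",ray(p,(60+c[0]/2,130+c[1]/2),.175))
o=np.array([.4866,.4898,0]);Y=np.array([-.691,-.723,0])
print("pred",o+.05*Y,o-.05*Y, proj(p,[o+.05*Y+[0,0,.175],o-.05*Y+[0,0,.175]]))
w=dict(np.load("w3.npz"));s=arm.observe();A=R.from_rotvec(s["ee_rot"])
for c in((258,205),(343,205)):
    g=ray(w,(200+c[0]/2.4,180+c[1]/2.4),.04);print("handle end, tool frame",A.inv().apply(g-s["position"]))
for c in((262,128),(338,128)):
    g=ray(w,(200+c[0]/2.4,180+c[1]/2.4),.0);print("handle end low, tool frame",A.inv().apply(g-s["position"]))
```

```text
card top corner [0.51818492 0.5237535  0.175     ]
card top corner [0.43212556 0.42810342 0.175     ]
pred [0.45205 0.45365 0.     ] [0.52115 0.52595 0.     ] [[145.87509896 235.93128603]
 [120.22885942 211.44869717]]
handle end, tool frame [ 0.01092624 -0.00820833 -0.03289677]
handle end, tool frame [ 0.01091646  0.00794692 -0.03286157]
handle end low, tool frame [ 0.00993763 -0.00938925  0.00710152]
handle end low, tool frame [0.00993321 0.00904873 0.00714168]
```

send_rows --increments '[[1.5,[0,0,-0.5],[0,0,0]],[1.5,[0,0,-2],[0,0,0]],[1.5,[0,0,-4],[0,0,0]],[1.5,[0,0,-4],[0,0,0]],[1.5,[0,0,-2],[0,0,0]]]'

```text
clock: 14.6
position: [0.4465, 0.2822, 0.1347]
ee_rot: [1.063, 2.954, 0.005]
force: [0.4, 0.8, -0.5]
width: 0.226
gripper_force: 19.9
```

send_rows --increments '[[1.5,[0,0,0],[0,0,0]],[1.5,[0,0,0],[0,0,0]]]'

```text
clock: 14.8
position: [0.446, 0.2808, 0.1313]
ee_rot: [1.064, 2.954, 0.001]
force: [-0.1, 0.4, -0.7]
width: 0.223
gripper_force: 19.9
```

```bash
python3 - <<'E' | tail -12
from p3 import *
gen(np.array([.355,.352,.122]),down(.808+np.pi),12)
E
```

```text
[1.0, -0.0, 0.1] [0.0, 0.0, -0.125]  0.0
[1.0, 0.1, 0.1] [0.0, 0.0, -0.125]  0.0
[0.9, 0.2, 0.1] [0.0, 0.0, -0.125]  0.0
[0.9, 0.3, 0.1] [0.0, 0.0, -0.125] [-0.02  0.52 -1.    1.94  0.53  0.97  0.11] 0.0
[0.9, 0.4, 0.1] [0.0, 0.0, -0.125]  0.0
[0.8, 0.5, 0.1] [0.0, 0.0, -0.125]  0.0
[0.7, 0.6, 0.1] [0.0, 0.0, -0.125]  0.0
[0.6, 0.7, 0.1] [0.0, 0.0, -0.125] [-0.01  0.56 -1.13  1.97  0.61  1.01  0.45] 0.0
[0.5, 0.8, 0.1] [0.0, 0.0, -0.125]  0.0
[0.4, 0.9, 0.1] [0.0, 0.0, -0.125]  0.0
[0.3, 0.9, 0.1] [0.0, 0.0, -0.125]  0.0
[0.2, 0.9, 0.1] [0.0, 0.0, -0.125] [-0.03  0.61 -1.24  1.98  0.68  1.05  0.79] 0.0
```

send_rows --increments '[[1.5,[1.0,0,0.1],[0,0,-0.125]],[1.5,[1.0,0.1,0.1],[0,0,-0.125]],[1.5,[0.9,0.2,0.1],[0,0,-0.125]],[1.5,[0.9,0.3,0.1],[0,0,-0.125]],[1.5,[0.9,0.4,0.1],[0,0,-0.125]]]'

```text
clock: 15.3
position: [0.4064, 0.3101, 0.1248]
ee_rot: [-0.095, -3.139, 0.002]
force: [-0.3, 0.0, -1.0]
width: 0.226
gripper_force: 19.9
```

send_rows --increments '[[1.5,[0.8,0.5,0.1],[0,0,-0.125]],[1.5,[0.7,0.6,0.1],[0,0,-0.125]],[1.5,[0.6,0.7,0.1],[0,0,-0.125]],[1.5,[0.5,0.8,0.1],[0,0,-0.125]],[1.5,[0.4,0.9,0.1],[0,0,-0.125]]]'

```text
clock: 15.8
position: [0.3697, 0.3396, 0.1198]
ee_rot: [0.874, -3.016, 0.001]
force: [-0.5, 0.3, -0.5]
width: 0.224
gripper_force: 19.9
```

send_rows --increments '[[1.5,[0.3,0.9,0.1],[0,0,-0.125]],[1.5,[0.2,0.9,0.1],[0,0,-0.125]],[1.5,[0,0,0],[0,0,0]],[1.5,[0,0,0],[0,0,0]],[1.5,[0,0,0],[0,0,0]]]'

```text
clock: 16.3
position: [0.3564, 0.3514, 0.1189]
ee_rot: [-1.231, 2.89, -0.001]
force: [-0.7, 0.1, 0.1]
width: 0.226
gripper_force: 19.9
```

```bash
python3 - <<'E' | tail -12
from p3 import *
inc([.355,.352,.122],down(.808+np.pi).as_matrix())
p=arm.camera_params("top")
o=np.array([.4866,.4898,0]);Y=np.array([-.691,-.723,0])
print(proj(p,[o+.05*Y+[0,0,.175],o-.05*Y+[0,0,.175]]).round(1))
a=arm.get_image("top")[:,:,::-1];cv2.imwrite("pics/top4_full.png",a)
b=arm.get_image("side")[:,:,::-1];cv2.imwrite("pics/side4_full.png",b)
k=lambda im,x,y:cv2.resize(im[y:y+80,x:x+110],None,fx=5,fy=5,interpolation=cv2.INTER_CUBIC)[:300] 
A_=cv2.resize(a[195:265,105:215],(550,350),interpolation=cv2.INTER_CUBIC)
np.save("b.npy",b)
cv2.imwrite("pics/t4.png",A_)
ps=arm.camera_params("side");print("side edges",proj(ps,[o+.05*Y+[0,0,.175],o-.05*Y+[0,0,.175],o+.05*Y+[0,0,.095]]).round(0))
E
```

```text
0 L 1.48 [ 0.16  0.53 -1.24  1.85  0.59  1.19  2.71] 0.081 [ 0.06  0.79 -1.06  2.02  0.91  0.9   2.54] 0.0 [-0.86  0.31 -0.13  2.34  1.84  0.15  2.71] 0.627
0 R -1.66 [ 0.16  0.53 -1.24  1.85  0.59  1.19  2.71] 0.081 [ 0.06  0.79 -1.06  2.02  0.91  0.9   2.54] 0.0 [-0.51  0.79 -0.73  1.11  0.5   1.41  1.22] 0.081
3 L 1.48 [ 0.03  0.4  -0.92  1.84  0.36  1.08 -0.12] 0.0 [-0.15  0.66 -0.71  2.01  0.66  0.71 -0.38] 0.0 [-0.09  0.61 -1.21  1.71  0.6   1.25  0.93] 0.0
3 R -1.66 [ 0.03  0.4  -0.92  1.84  0.36  1.08 -0.12] 0.0 [-0.15  0.66 -0.71  2.01  0.66  0.71 -0.38] 0.0 [-0.65  0.74 -0.42  1.11  0.29  1.34 -1.8 ] 0.0
joints [-0.06  0.67 -1.19  1.94  0.72  1.05  0.8 ] pos [0.3564 0.3514 0.1189]
shift now-axes cm [ 0.05  0.14 -0.31]
turn [-0.001  0.    -0.002] shift in target axes [ 0.05  0.14 -0.31]
[[145.9 235.9]
 [120.2 211.4]]
side edges [[148. 324.]
 [ 82. 323.]
 [161. 351.]]
```

View pics/t4.png

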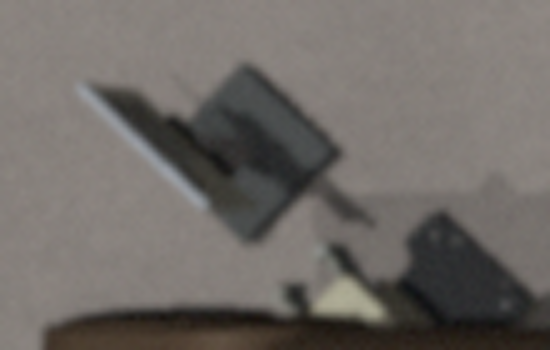

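The top crop shows the card's top edge from (82,86) to (207,206). That is within about 1 px, or 2 mm, of the prediction, so the stand is upright and aligned. Now I'll insert the clip straight in.

send_rows --increments '[[1.5,[0,0.14,-0.3],[0,0,0]],[1.5,[-1.3,0,0],[0,0,0]],[1.5,[-1.5,0,0],[0,0,0]],[1.5,[-1.2,0,0],[0,0,0]],[1.5,[0,0,0],[0,0,0]]]'

```text
clock: 16.9
position: [0.3839, 0.3835, 0.1226]
ee_rot: [-1.234, 2.887, 0.002]
force: [-0.3, 0.1, -0.7]
width: 0.225
gripper_force: 19.9
```

send_rows --increments '[[1.5,[-1,0,0],[0,0,0]],[1.5,[-1,0,0],[0,0,0]],[1.5,[-1,0,0],[0,0,0]],[1.5,[-0.8,0,0],[0,0,0]],[1.5,[0,0,0],[0,0,0]]]'

```text
clock: 17.4
position: [0.4096, 0.4104, 0.1225]
ee_rot: [-1.235, 2.887, 0.001]
force: [-0.5, -0.2, -1.0]
width: 0.224
gripper_force: 19.9
```

```bash
python3 - <<'E' | tail -7
from p3 import *
inc([.4095,.4092,.122],down(.808+np.pi).as_matrix());s=arm.observe();print(s["force"],s["ft_torque"],s["width"]*91.8)
a=arm.get_image("side")[:,:,::-1][270:400,40:210];b=arm.get_image("wrist")[:,:,::-1][180:400,200:450]
t=arm.get_image("top")[:,:,::-1][190:270,100:220]
A_=cv2.resize(a,(760,580),interpolation=cv2.INTER_CUBIC);cv2.imwrite("pics/s5.png",A_)
E
```

```text
0 R -1.66 [ 0.16  0.53 -1.24  1.85  0.59  1.19  2.71] 0.081 [ 0.06  0.79 -1.06  2.02  0.91  0.9   2.54] 0.0 [-0.51  0.79 -0.73  1.11  0.5   1.41  1.22] 0.081
3 L 1.48 [ 0.    0.39 -0.87  1.84  0.33  1.07 -0.09] 0.0 [-0.18  0.65 -0.66  2.01  0.62  0.69 -0.34] 0.0 [-0.12  0.59 -1.16  1.71  0.57  1.23  0.96] 0.0
3 R -1.66 [ 0.    0.39 -0.87  1.84  0.33  1.07 -0.09] 0.0 [-0.18  0.65 -0.66  2.01  0.62  0.69 -0.34] 0.0 [-0.68  0.74 -0.37  1.11  0.25  1.34 -1.78] 0.0
joints [-0.16  0.75 -1.14  1.75  0.75  1.14  0.85] pos [0.4096 0.4104 0.1225]
shift now-axes cm [ 0.09 -0.07  0.05]
turn [0.    0.002 0.   ] shift in target axes [ 0.09 -0.07  0.05]
[-0.51848031 -0.16429917 -0.97951229] [ 0.16173681 -0.06895046  0.03102103] 20.55385792980738
```

View pics/s5.png

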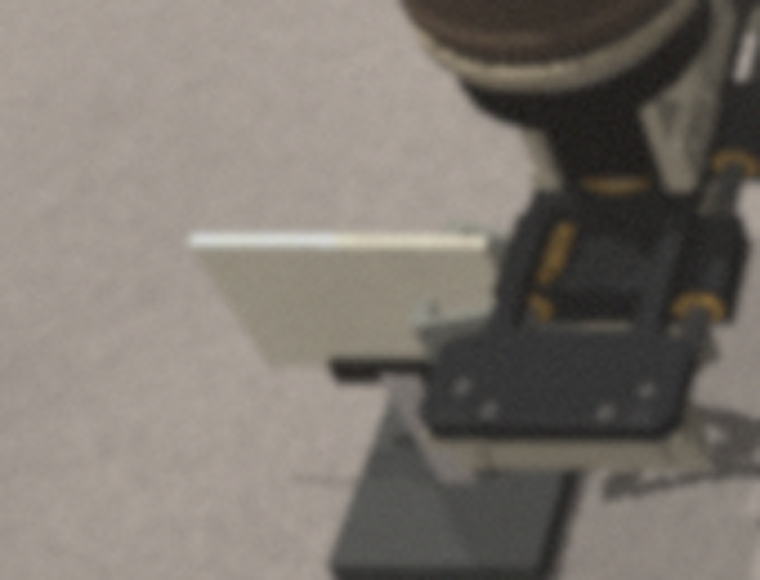

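The side crop shows the near jaw's lip at (425,310) in front of the card, overlapping its edge by about 24 mm, and the far jaw showing behind at (465,230). The card's far corner is at full-image pixel (82,323), exactly where predicted, so it hasn't moved, and the wrist force is about zero. I'll settle briefly and hand in.

send_rows --increments '[[1.5,[0,0,0],[0,0,0]],[1.5,[0,0,0],[0,0,0]],[1.5,[0,0,0],[0,0,0]]]'

```text
clock: 17.85
position: [0.4089, 0.4093, 0.1227]
ee_rot: [-1.236, 2.887, -0.0]
force: [-0.5, 0.1, -0.6]
width: 0.225
gripper_force: 19.9
```

```bash
python3 -c "
from cell import arm
print(arm.observe()['force'],arm.observe()['width'],arm.sign_off())"
```

```text
the job is handed in; nothing more can be done
[-0.47696232  0.13079094 -0.57202614] 0.22544729407135508 None
```

The job is handed in at 17.9 s: the stand is upright on its own base, about 0.7 m to the left of where it lay. The clip is held fully squeezed at 20 N with its jaws around the middle of the card's left (+y) edge, about 24 mm deep and with no pressing force showing, and the carton, tape and phone were not touched.

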